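# Find the balance point of a swing arm on a knife edge and mark it with its hanger clip

### The arm

A 6-joint arm with a two-finger parallel gripper is mounted at the origin on a cart in front of the work surface, level with it; the furniture and walls round the work are solid. World frame = base frame: x ahead of the robot, y to its left, z up, the work surface at z = 0. Lengths are in mm, angles in rad, forces in N, time in s.
With the tool pointing down it reaches from about 350 to 975 mm from the base axis. Payload 7.1 kg.
Tool frame: the origin (TCP) lies at the very end of the fingers, on their centre line; the grasp point (between the pads) lies 19 mm behind it; z points along the fingers, y is the line along which they close (so a half turn about z gives the same grasp; the last joint's range is limited). The gripper opens to 88 mm and grips with 3 to 60 N. Pads are 20 mm wide; open, the fingers measure 115 mm over their backs; the gripper's body (75 mm by 178 mm) begins 61 mm behind the grasp point.
Start: joints at [-1.293, 0.423, 1.63, -0, 1.089, -0.019], TCP at [182.806, -597.651, 190.575] pointing down, gripper open.
Joint ranges: [-3, 3], [-0.9, 2.11], [0.09, 2.58], [-1.31, 4.45], [0.11, 2.69], [-2.54, 2.54]. Speed limits (rad/s): [2.39, 2.39, 3.01, 3.14, 3.14, 3.14].

### API

Orientations are given as a rotation vector (axis times angle).
In Python, from workcell import sensors, imaging, close_job gives the robot as it stands. The module is installed in compiled form; this text tells all that it offers.
- The arm moves only by the tool servo_tool, never from a script. Its argument "steps" is a list of rows, each a list of 3 entries, a list of its own where there are three numbers: the shift along the world's x, y, z in m, then the turn, a rotation vector about the world's x, y, z in degrees, then the opening, from -1 (shut) to 1 (fully open). A call has exactly 8 rows; each row shifts and turns the commanded pose from where the row before left it; what a row does not reach is not made up. A row lasts 1/12 s, in which the tool goes at most 41.7 mm and 7.16 degrees, less where a joint would pass 70% of its speed; a pose out of reach is approached as far as the arm can. A call is refused whole if a number of a shift passes 0.0417 or a number of a turn 7.16, either way. A call with a gripper value outside its range is refused whole. The fingers move at their own pace and stop on an object; the grip force is fixed at half the most. Time passes only in rows, so rows that do not move let the fingers close, or fill a call up. It gives the time, the measured TCP pose, the force, the opening and the grip force at its end, in the units of the state.
- sensors.get_obs(): the state, without advancing time (a new reading comes with each control period).
- imaging.get_image(name): name is "side" or "top" or "wrist"; returns a dict with "color" (400x640x3 uint8, blue, green, red), "range_z" (400x640 float32, mm along the optical axis (not along the pixel's ray), 0 where there is no reading), "vertical_fov" (degrees; the focal length in pixels is half the picture's height over the tangent of half this angle, whatever the lens; pixels are square), "cx", "cy" (the principal point, pixels), "rvec" (rotation vector, rad) and "tvec" (3), from world to camera coordinates, as OpenCV has them; the wrist camera has in their place "tool_from_camera" (4x4, takes a point from camera to tool coordinates, whose origin is the TCP and whose axes are the flange's). Camera axes: x right, y down, z forward; pixel columns grow to the right and rows downward; lengths in mm; the calibration is good to about 2 mm. The wrist camera is an equidistant fisheye: a pixel r from the principal point sees the ray r / f radians off the axis. A picture is of the moment at which its call begins: read the wrist's pose just before it.
- close_job(): hands the job in; it is judged then, once.
The state is a dict: "t": time; "qpos": joint angles; "qvel": joint speeds; "joint_torque": joint torques, N m; "ee_pos": TCP position; "orientation": TCP orientation; "ft_force": force on the tool from outside, world axes, zero at the start; "moment": the same for the moment, N m; "width": finger opening in mm; "grasp_force": force on a finger pad.
Only numpy, scipy, OpenCV 4.12 (cv2) and the standard library are available. Lean on these libraries where they do the work, as an engineer would, in place of code of your own. Each camera call takes 0.05 s, during which the arm holds its last target. There are 200 camera calls.

### The job

The rebuilt swing arm of the sample changer lies tipped on the knife-edge stand, its housing end down on a rest post. Slide it gently lengthwise over the edge, a little at a time, until it balances level on the edge by itself; then mark that balance point by setting the hanger clip astride the bar, directly above the edge and fully seated, and leave the arm balanced there with the clip on it. Do not press hard on the knife edge, and leave the other things where they are.

Things in the scene. Friction and masses are not known exactly. Their poses are not given: they have to be found in the camera images.
- stand: Grey knife-edge stand, fixed to the bench, 84 x 176 mm, 57 mm high. Origin: centre of its underside, on the bench; its y axis runs along the swing arm, its x axis along the knife edge. Four guide pins (5 mm thick, tops at z = 57 mm) at x = +-16, y = +-20 mm keep the bar from sliding off sideways, with 1.5 mm play on each side
- edge (a point): Middle of the top of the knife edge: an upright steel blade across the stand, 40 mm long, its top a narrow land 5 mm wide (along the swing arm), 50 mm above the bench. Axes as the stand's. The edge is delicate: no more than 20 N may press on it (the arm itself weighs 3 to 4 N), so set the clip down slowly
- post_housing_side (a point): Rest post (13 mm across) 60 mm from the edge on the side of the arm's housing (stand's +y): a soft damped plunger with a rubber cap, its top 49.4 mm above the bench when free, just short of a level bar, and 45.8 mm when pressed home (this point). An arm off balance lies on a post, tilted about 0.066 rad
- post_nozzle_side (a point): The same, 60 mm from the edge on the side of the arm's nozzle block (stand's -y)
- swing_arm: Loose aluminium bar 24 mm wide (x), 300 mm long (y), 10 mm thick, 0.3 to 0.4 kg, white housing at +y, nozzle block at -y. Origin: middle of its flat underside. Housing contents vary: the balance point lies an unknown 20 to 60 mm from the middle towards the housing. It starts with its middle within 8 mm of the edge, housing down: move it towards its nozzle. Stays level over only some 5 mm of travel
- housing_end (a point): Middle of the flat outer end face of the white drive housing (36 x 50 x 26 mm, arm's y = 105 to 155 mm, z = 2 to 28 mm), at the arm's y = 155, z = 15 mm. A face to push against; sliding takes 1 to 3 N. A finger that stays in contact holds the arm up by friction: draw back to see how it tips; it rocks for a second or two before it is still
- nozzle_end (a point): Middle of the flat outer end face of the grey nozzle block (28 x 26 x 22 mm, arm's y = -126 to -152 mm; thin nozzle reaching 18 mm below the bar, stub on top to z = 34 mm), at the arm's y = -152, z = 13 mm. A face to push against
- clip: Loose steel hanger clip, 30 g: a saddle 16 mm long (y), 34 mm wide (x), inside 27.5 mm (1.75 mm play each side on the bar), two legs 9 mm deep, flared below to 38 mm. Origin: middle of the seat face (underside of the bridge), which lies on the bar's top when seated, 9 mm above the bench at the start. Either way round is right
- lug (a point): Point to grip, 22 mm above the clip's seat face, in its upright lug with an eye hole: 10 mm thick (clip's x; grip across this), 22 mm wide (y), its top 34 mm above the seat face
- beaker: Bystander: glass beaker, 51 mm wide, 68 mm high. Origin: centre of its underside
- septa_jar: Bystander: small white screw jar with a lid, 53 mm wide, 50 mm high. Origin: centre of its underside
- wash_bottle: Bystander: wash bottle with a bent spout, body 62 mm wide, 207 mm high. Origin: centre of its underside
- label_tape: Bystander: roll of white label tape lying flat, 58 mm wide, 19 mm high. Origin: centre of its underside
Things that resemble listed ones, but are neither listed nor needed, are in the scene too. There is more than one size of the clip; the job needs the larger.

How it is judged (in metres and radians):
On the way:
1. the swing arm balances level on the knife edge by itself, free of the robot, before the clip is put on (angle between swing_arm's own z axis and vertical below 0.03 rad and z of swing_arm in the frame of edge between -0.003 and 0.003 m and contact force between swing_arm and the fingers below 0.02 N and contact force between swing_arm and the arm below 0.02 N and horizontal distance between clip and edge above 0.03 m), for 0.8 s.
At the end, for the whole second after the job is handed in: The swing arm rests level on the knife edge (tilt under 0.03 rad, at rest); the clip sits astride the bar, seated on it (within 2 mm, centred across it within 3 mm, in line with it), its middle within 5 mm of the middle of the edge along the bar; everything released (angle between swing_arm's own z axis and vertical below 0.03 rad and z of swing_arm in the frame of edge between -0.003 and 0.003 m and linear speed of each of swing_arm, clip below 0.02 m/s and z of clip in the frame of swing_arm between 0.008 and 0.012 m and x of clip in the frame of swing_arm between -0.003 and 0.003 m and angle between the y axis of clip and the y axis of swing_arm, either way round below 0.25 rad and angle between the z axis of clip and the z axis of swing_arm, either way round below 0.08 rad and y of clip in the frame of edge between -0.005 and 0.005 m); the robot touches nothing.
It fails at once if the arm is pressed on the stand with more than 20 N (blunts the knife edge) (contact force between swing_arm and stand above 20 N).
It fails at once if the swing arm falls off the knife edge (height (world z) of swing_arm below 0.035 m).
It fails at once if a bystander is shoved or tipped (distance of any of beaker, septa_jar, wash_bottle, label_tape from where it was at the start of the episode above 0.02 m).
It also fails if it takes over 72 s, if anything falls off the work surface, if the arm or the gripper's body presses on something with over 40 N, if the wrist force passes 120 N, or if a joint passes its speed limit or range.

## Working session

There is one attempt and no reset: what is moved stays moved. The work goes in short steps, Python scripts to look and compute and a tool call to move; the robot and the scene stay as the last step left them, time stands still between calls to the robot, and variables do not carry over. Pictures are saved under pics/ and viewed, at most 10 in all, crops included, and the job is handed in when it is done.

Besides the shell and the picture viewer there is one more tool, called as name(argument=value, ...) on one line, values as JSON. servo_tool: Moves the arm, as the interface text tells. Its arguments: {"type":"object","properties":{"steps":{"type":"array"}},"required":["steps"]}

```bash
mkdir -p pics
cat > h.py <<'E'
import numpy as np, cv2
from workcell import sensors, imaging, close_job
def cam(n):
    im=imaging.get_image(n); h=im["color"].shape[0]
    im["f"]=h/2/np.tan(np.radians(im["vertical_fov"])/2)
    return im
def world(im):
    "HxWx3 world points (pinhole cams)"
    z=im["range_z"].astype(float); v,u=np.mgrid[:z.shape[0],:z.shape[1]]
    P=np.stack([(u-im["cx"])/im["f"]*z,(v-im["cy"])/im["f"]*z,z],-1)
    R=cv2.Rodrigues(np.array(im["rvec"],float))[0]; t=np.array(im["tvec"],float).ravel()
    W=(P-t)@R; W[z==0]=np.nan
    return W
E
python3 - <<'E'
from h import *
o=sensors.get_obs(); print(o)
for n in("top","side"):
    im=cam(n); W=world(im); np.savez(f"{n}.npz",W=W,c=im["color"]); cv2.imwrite(f"pics/{n}0.png",im["color"])
    R=cv2.Rodrigues(np.array(im["rvec"],float))[0]; print(n,im["f"],-R.T@np.ravel(im["tvec"]),R[2])
E
```

```text
{'t': 0.0, 'qpos': array([-1.29299364e+00,  4.23836350e-01,  1.63068940e+00, -1.42619612e-05,
        1.08859866e+00, -1.90020075e-02]), 'qvel': array([ 0.00169506, -0.00106023, -0.00074571,  0.0002501 ,  0.00057278,
       -0.00155137]), 'joint_torque': array([ 1.56622060e-03, -5.44619393e+01, -2.73663980e+01,  6.43969118e-02,
        2.26450141e-02, -1.01585624e-04]), 'ee_pos': array([ 182.64390274, -597.08206441,  189.80477499]), 'orientation': array([-3.10555984e+00, -4.64296253e-01,  3.29995234e-04]), 'ft_force': array([-0.12232367, -0.3193648 , -0.22155463]), 'moment': array([ 0.01295047,  0.02270089, -0.02299979]), 'grasp_force': 0.0, 'width': 87.92377255128065}
top 370.2147113944795 [ 425.11105464   91.17728128 1064.33291095] [ 0.15785427  0.02207918 -0.98721555]
side 458.393441438767 [335.04611809 927.98911925 493.82898914] [ 0.24701905 -0.86883838 -0.42907046]
```

View pics/top0.png

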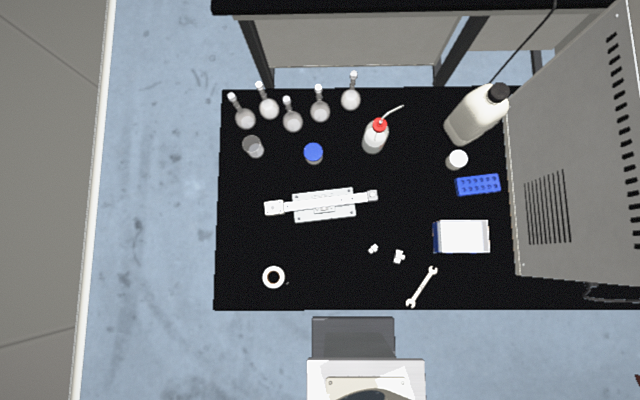

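View pics/side0.png

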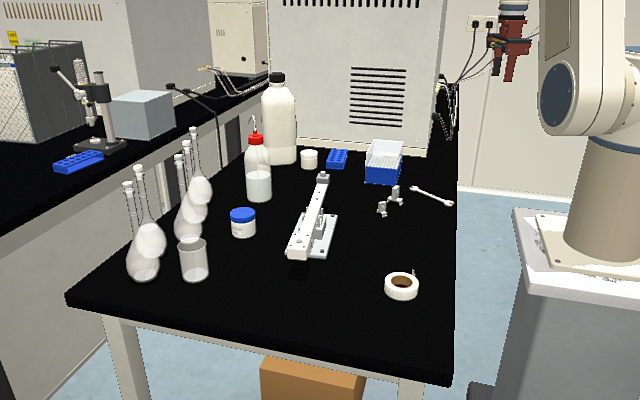

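The top view shows the stand at (323,204), the housing at its left end (273,208), the nozzle block at (372,196), and two clips at (373,248) and (399,256). In the side view the clips are at (382,208) and (396,195). Next I'll measure these with the depth data.

Run:
```python
from h import *
d=np.load("top.npz");W=d["W"];c=d["c"]
def box(u0,u1,v0,v1,zlo,zhi,name):
    S=W[v0:v1,u0:u1].reshape(-1,3); S=S[(S[:,2]>zlo)&(S[:,2]<zhi)]
    r=cv2.minAreaRect(S[:,:2].astype(np.float32)); print(name,len(S),np.round(S.mean(0),1),np.round(r[0],1),np.round(r[1],1),round(r[2],1),"z",np.round(np.percentile(S[:,2],[2,50,98]),1));return S
print("table z",np.nanmedian(W[260:300,300:400,2]))
box(255,390,180,230,6,120,"arm+stand"); A=box(255,390,180,230,45,120,"arm")
box(285,365,180,230,6,30,"stand base")
box(255,288,195,220,20,120,"housing"); box(363,385,185,207,40,120,"nozzle")
box(366,382,240,256,5,80,"clipA"); box(390,408,246,268,5,80,"clipB")
d=np.load("side.npz");W=d["W"];
print("table z side",np.nanmedian(W[220:240,340:380,2]))
box(285,345,165,265,45,120,"arm s"); box(285,345,165,265,6,30,"base s")
box(285,320,225,262,45,120,"housing s"); box(315,330,170,188,45,120,"nozzle s")
box(374,389,198,218,5,80,"clipA s"); box(389,405,183,208,5,80,"clipB s")
```

```text
table z 0.13572259002512976
arm+stand 2327 [574.6 119.   39. ] [596.3 112.8] [133.2 358.9] 11.3 z [ 7.2 44.  85.7]
arm 1158 [575.7 126.4  64.3] [577.5 120. ] [ 40.2 306. ] 5.3 z [49.5 64.1 87.5]
stand base 1011 [573.6 111.7  10.6] [566.3 116. ] [188.9 141.8] 83.1 z [ 6.7 10.3 16.3]
housing 295 [563.1 242.7  65. ] [564.1 242.4] [35.9 59.7] 5.9 z [49.1 66.9 72. ]
nozzle 155 [590.  -13.5  80.8] [590.8 -14.3] [38.6 27.9] 88.9 z [65.8 83.5 96.4]
clipA 47 [450.9 -25.3  19. ] [452.  -26.1] [15.1 25.1] 56.0 z [ 6.3 12.8 34. ]
clipB 90 [429.7 -93.8  24.6] [430.6 -94.7] [21.4 34.6] 78.0 z [ 7.5 16.1 46. ]
table z side 0.45627355486093846
arm s 1365 [571.2 150.1  63.3] [576.  120.2] [ 38.7 309.5] 6.6 z [46.7 63.3 85.8]
base s 847 [566.4  90.   11.8] [603.8 -34.3] [118.7 484.4] 13.7 z [ 6.7 10.5 27.7]
housing s 647 [561.2 242.4  61.2] [566.7 215.1] [ 36.1 119. ] 7.7 z [46.1 63.7 70.3]
nozzle s 197 [588.6 -10.   78. ] [589.6 -10.2] [27.4 47.8] 5.7 z [65.5 77.6 95.2]
clipA s 107 [449.6 -27.7  18.8] [451.9 -54.1] [21.9 83.2] 4.2 z [ 5.9 19.1 33.1]
clipB s 145 [428.6 -98.8  23.8] [ 435.7 -142.2] [ 29.1 123.5] 10.1 z [ 5.8 20.9 44.2]
```

servo_tool(steps=[[[0.0156,0.0374,0],[0,0,-0.45],-1],[[0.0156,0.0374,0],[0,0,-0.45],-1],[[0.0156,0.0374,0],[0,0,-0.45],-1],[[0.0156,0.0374,0],[0,0,-0.45],-1],[[0.0156,0.0374,0],[0,0,-0.45],-1],[[0.0156,0.0374,0],[0,0,-0.45],-1],[[0.0156,0.0374,0],[0,0,-0.45],-1],[[0.0156,0.0374,0],[0,0,-0.45],-1]])

```text
t: 0.77
ee_pos: [307.6, -296.5, 190.4]
orientation: [-3.12, -0.365, 0.0]
ft_force: [0.9, -0.0, -0.4]
width: 37.9
grasp_force: 0.0
```

servo_tool(steps=[[[0.0156,0.0374,0],[0,0,-0.45],-1],[[0.0156,0.0374,0],[0,0,-0.45],-1],[[0.0156,0.0374,0],[0,0,-0.45],-1],[[0.0156,0.0374,0],[0,0,-0.45],-1],[[0.0156,0.0374,0],[0,0,-0.45],-1],[[0.0156,0.0374,0],[0,0,-0.45],-1],[[0.0156,0.0374,0],[0,0,-0.45],-1],[[0.0156,0.0374,0],[0,0,-0.45],-1]])

```text
t: 1.43
ee_pos: [432.5, 2.9, 190.6]
orientation: [3.13, 0.268, 0.0]
ft_force: [1.3, 0.2, -0.4]
width: 0.7
grasp_force: 0.0
```

servo_tool(steps=[[[0.0156,0.0374,0],[0,0,-0.45],-1],[[0.0156,0.0374,0],[0,0,-0.45],-1],[[0.0156,0.0374,0],[0,0,-0.45],-1],[[0.0156,0.0374,0],[0,0,-0.45],-1],[[0.0156,0.0374,0],[0,0,-0.45],-1],[[0.0156,0.0374,0],[0,0,-0.45],-1],[[0.0156,0.0374,0],[0,0,-0.45],-1],[[0.0156,0.0374,0],[0,0,-0.45],-1]])

```text
t: 2.1
ee_pos: [557.3, 301.9, 190.1]
orientation: [3.137, 0.17, -0.001]
ft_force: [0.9, -0.8, -0.3]
width: 0.9
grasp_force: 0.0
```

servo_tool(steps=[[[0,0,-0.03],[0,0,0],-1],[[0,0,-0.03],[0,0,0],-1],[[0,0,-0.03],[0,0,0],-1],[[0,0,-0.03],[0,0,0],-1],[[0,0,-0.02],[0,0,0],-1],[[0,0,0],[0,0,0],-1],[[0,0,0],[0,0,0],-1],[[0,0,0],[0,0,0],-1]])

```text
t: 2.77
ee_pos: [558.0, 300.3, 51.7]
orientation: [-3.136, -0.17, -0.002]
ft_force: [0.1, 0.0, -0.0]
width: 0.7
grasp_force: 0.0
```

Run:
```python
from h import *
o=sensors.get_obs(); print(o["ee_pos"],o["ft_force"])
im=cam("side"); W=world(im); cv2.imwrite("pics/s1.png",cv2.resize(im["color"][130:330,200:440],None,fx=3,fy=3)[:600]); np.savez("s1.npz",W=W)
im=imaging.get_image("wrist"); cv2.imwrite("pics/w1.png",im["color"])
print(im["tool_from_camera"],im["vertical_fov"],im["cx"],im["cy"])
```

```text
[558.01030654 300.3359839   51.70955858] [ 0.12866131  0.00990514 -0.03493674]
[[ 3.47016546e-04 -9.54669408e-01 -2.97667938e-01  8.23856014e+01]
 [ 9.99998456e-01  8.44119876e-04 -1.54144721e-03 -9.77535920e-01]
 [ 1.72283992e-03 -2.97666943e-01  9.54668227e-01 -1.94501611e+02]
 [ 0.00000000e+00  0.00000000e+00  0.00000000e+00  1.00000000e+00]] 65.70646984690485 315.8654689379886 196.7680815100305
```

View pics/s1.png

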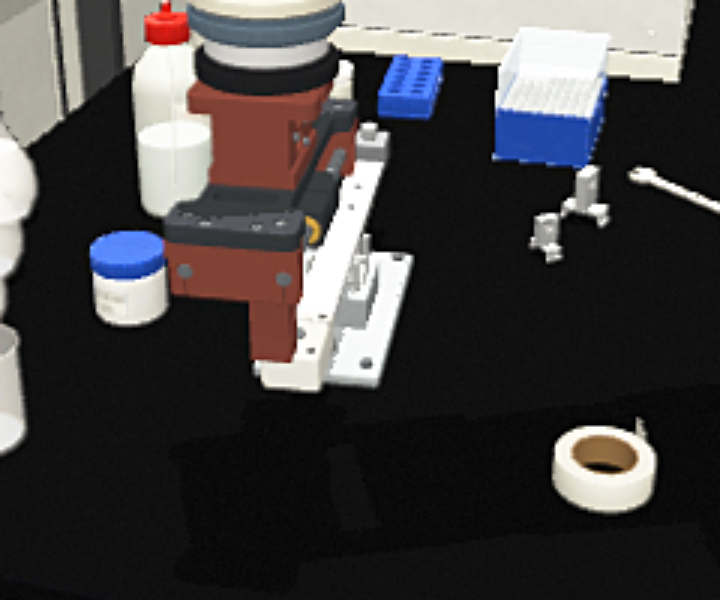

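View pics/w1.png

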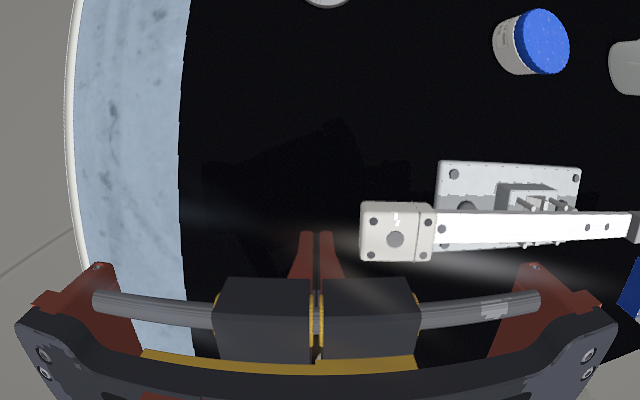

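The side crop shows the closed fingers at (273,330), just behind the housing. In the wrist view the finger front is at column 337 and the housing end face at column 361, about 15 mm apart. I'll approach slowly.

servo_tool(steps=[[[0.0003,-0.003,0],[0,0,0],-1],[[0.0003,-0.003,0],[0,0,0],-1],[[0.0003,-0.003,0],[0,0,0],-1],[[0.0003,-0.003,0],[0,0,0],-1],[[0.0002,-0.0015,0],[0,0,0],-1],[[0.0002,-0.0015,0],[0,0,0],-1],[[0,0,0],[0,0,0],-1],[[0,0,0],[0,0,0],-1]])

```text
t: 3.53
ee_pos: [558.8, 284.8, 50.5]
orientation: [3.137, 0.17, -0.0]
ft_force: [0.1, -0.2, 0.3]
width: 0.4
grasp_force: 0.0
```

servo_tool(steps=[[[0.0001,-0.001,0],[0,0,0],-1],[[0.0001,-0.001,0],[0,0,0],-1],[[0.0001,-0.001,0],[0,0,0],-1],[[0.0001,-0.001,0],[0,0,0],-1],[[0.0001,-0.001,0],[0,0,0],-1],[[0,0,0],[0,0,0],-1],[[0,0,0],[0,0,0],-1],[[0,0,0],[0,0,0],-1]])

```text
t: 4.2
ee_pos: [559.3, 279.9, 50.6]
orientation: [-3.137, -0.17, 0.0]
ft_force: [0.0, -0.6, -0.3]
width: 0.2
grasp_force: 0.0
```

```bash
cat >> h.py <<'E'
from scipy.spatial.transform import Rotation
U=np.array([-0.106,0.994]); V=np.array([0.994,0.106])   # stand y, x axes in world
def wristworld(im,o):
    z=im["range_z"].astype(float); v,u=np.mgrid[:z.shape[0],:z.shape[1]]
    f=200/np.tan(np.radians(im["vertical_fov"])/2)
    a,b=u-im["cx"],v-im["cy"]; r=np.hypot(a,b)+1e-9; th=r/f; k=np.tan(th)/r
    P=np.stack([a*k*z,b*k*z,z],-1); T=np.array(im["tool_from_camera"])
    P=P@T[:3,:3].T+T[:3,3]
    W=Rotation.from_rotvec(o["orientation"]).apply(P.reshape(-1,3)).reshape(P.shape)+o["ee_pos"]
    W[(z==0)|(th>1.2)]=np.nan
    return W
def sx(W): return np.stack([W[...,:2]@U,W[...,:2]@V,W[...,2]],-1)
def armstate(verbose=True):
    im=cam("top"); W=world(im); B=W[170:225,255:410].reshape(-1,3); L=sx(B); L=L[~np.isnan(L[:,0])]
    bar=L[(L[:,2]>45)&(L[:,2]<75)&(abs(L[:,1]-583)<9)&(abs(L[:,0]-60)<90)]
    p=np.polyfit(bar[:,0],bar[:,2],1); r=bar[:,2]-np.polyval(p,bar[:,0]); bar=bar[abs(r)<4]; p=np.polyfit(bar[:,0],bar[:,2],1)
    n=L[(L[:,2]>45)&(L[:,2]<110)&(abs(L[:,1]-583)<20)]
    print("tilt %.4f z60 %.1f nozzle_end %.1f"%(p[0],np.polyval(p,60),np.percentile(n[:,0],.5)),len(bar))
    return im,W
E
python3 - <<'E'
from h import *
o=sensors.get_obs(); print(o["ee_pos"],o["ft_force"])
armstate()
o=sensors.get_obs();im=imaging.get_image("wrist"); W=wristworld(im,o); L=sx(W)
def st(n,m): 
    q=L[m]; print(n,len(q),np.round(np.percentile(q,[1,50,99],axis=0),1).tolist())
near=(abs(L[...,1]-583)<60)&(L[...,0]>-80)&(L[...,0]<300)
st("plate",near&(L[...,2]>5)&(L[...,2]<20)&(L[...,0]<220)&(L[...,0]>20))
st("bar",near&(L[...,2]>50)&(L[...,2]<75)&(L[...,0]<170)&(abs(L[...,1]-583)<30))
np.savez("w1.npz",L=L,c=im["color"])
E
```

```text
[559.30097979 279.93870854  50.58352076] [ 0.01140214 -0.5648191  -0.27299029]
tilt -0.0774 z60 59.7 nozzle_end -93.4 403
plate 5031 [[23.1, 544.5, 6.6], [98.8, 609.3, 10.2], [138.3, 626.7, 18.5]]
bar 7586 [[-70.0, 570.1, 50.8], [78.8, 587.2, 58.6], [169.1, 603.1, 71.4]]
```

```bash
sed -i 's/-583)/-586)/g' h.py
python3 - <<'E'
from h import *
for n in("top","side"):
    L=sx(np.load(n+".npz")["W"]).reshape(-1,3); L=L[~np.isnan(L[:,0])]
    q=L[(L[:,2]>5)&(L[:,2]<16)&(abs(L[:,0]-60)<120)&(abs(L[:,1]-586)<70)]
    print(n,len(q),np.round(np.percentile(q,[.5,1,2,50,98,99,99.5],axis=0)[:,:2],1).tolist(), np.median(q[:,2]))
    for lo,hi in((560,570),(600,615)):
        r=q[(q[:,1]>lo)&(q[:,1]<hi)][:,0]; print(lo,r.min(),r.max())
    pins=L[(L[:,2]>25)&(L[:,2]<60)&(abs(L[:,0]-60)<60)&(abs(L[:,1]-586)>14)&(abs(L[:,1]-586)<24)]
    print("pins",len(pins),np.round(pins[:40],0).tolist())
L=np.load("w1.npz")["L"].reshape(-1,3);L=L[~np.isnan(L[:,0])]
q=L[(L[:,2]>5)&(L[:,2]<16)&(abs(L[:,0]-60)<120)&(abs(L[:,1]-586)<70)]
print("w",[ (q[(abs(q[:,1]-x)<4)][:,0].min(),q[(abs(q[:,1]-x)<4)][:,0].max()) for x in (605,612,620)])
pins=L[(L[:,2]>53)&(L[:,2]<60)&(abs(L[:,0]-60)<60)&(abs(L[:,1]-586)>13.5)&(abs(L[:,1]-586)<22)]
print(len(pins),np.histogram(pins[:,0],24,(0,120)))
E
```

```text
top 1014 [[-36.9, 544.4], [-35.9, 544.8], [-34.6, 545.3], [50.2, 571.3], [136.3, 627.6], [137.7, 628.4], [154.1, 629.1]] 10.163676479200362
560 -37.38398494538487 171.0678036232624
600 -37.154461390950466 137.76118975309058
pins 136 [[30.0, 610.0, 34.0], [27.0, 609.0, 33.0], [24.0, 609.0, 35.0], [22.0, 608.0, 37.0], [55.0, 610.0, 35.0], [53.0, 607.0, 49.0], [50.0, 606.0, 51.0], [47.0, 609.0, 34.0], [44.0, 609.0, 32.0], [41.0, 608.0, 32.0], [39.0, 608.0, 34.0], [36.0, 608.0, 33.0], [33.0, 607.0, 33.0], [31.0, 603.0, 59.0], [28.0, 606.0, 36.0], [25.0, 606.0, 35.0], [22.0, 606.0, 32.0], [78.0, 609.0, 35.0], [75.0, 609.0, 38.0], [73.0, 608.0, 37.0], [69.0, 605.0, 57.0], [67.0, 608.0, 35.0], [64.0, 608.0, 35.0], [61.0, 608.0, 34.0], [59.0, 606.0, 41.0], [56.0, 605.0, 44.0], [53.0, 604.0, 49.0], [50.0, 603.0, 51.0], [47.0, 604.0, 44.0], [45.0, 604.0, 44.0], [42.0, 604.0, 39.0], [39.0, 605.0, 35.0], [36.0, 604.0, 39.0], [33.0, 604.0, 36.0], [31.0, 600.0, 55.0], [28.0, 604.0, 34.0], [25.0, 603.0, 34.0], [79.0, 606.0, 35.0], [76.0, 606.0, 36.0], [72.0, 603.0, 53.0]]
side 694 [[-35.0, 543.4], 
[... 839 characters left out ...]
 [51.0, 603.0, 46.0], [67.0, 570.0, 57.0], [52.0, 570.0, 49.0], [53.0, 568.0, 50.0], [54.0, 566.0, 51.0], [30.0, 568.0, 38.0], [25.0, 566.0, 36.0], [21.0, 565.0, 34.0], [21.0, 563.0, 34.0], [69.0, 603.0, 53.0]]
w [(np.float64(-36.993310651055964), np.float64(138.9553831605305)), (np.float64(-37.07101244674846), np.float64(138.79075201026637)), (np.float64(-36.62011143599803), np.float64(139.0390368899295))]
122 (array([ 0,  0,  0,  0,  0, 11, 43,  0,  0,  0,  0,  0,  0, 12, 56,  0,  0,
        0,  0,  0,  0,  0,  0,  0]), array([  0.,   5.,  10.,  15.,  20.,  25.,  30.,  35.,  40.,  45.,  50.,
        55.,  60.,  65.,  70.,  75.,  80.,  85.,  90.,  95., 100., 105.,
       110., 115., 120.]))
```

servo_tool(steps=[[[0.0001,-0.001,0],[0,0,0],-1],[[0.0001,-0.001,0],[0,0,0],-1],[[0.0001,-0.001,0],[0,0,0],-1],[[0.0001,-0.001,0],[0,0,0],-1],[[0.0001,-0.001,0],[0,0,0],-1],[[0,0,0],[0,0,0],-1],[[0,0,0],[0,0,0],-1],[[0,0,0],[0,0,0],-1]])

```text
t: 4.97
ee_pos: [559.8, 274.9, 50.6]
orientation: [-3.137, -0.17, -0.0]
ft_force: [0.6, -0.2, -0.6]
width: 0.4
grasp_force: 0.0
```

Run:
```python
from h import *
armstate()
o=sensors.get_obs();im=imaging.get_image("wrist"); W=wristworld(im,o); L=sx(W)
print(o["ee_pos"],o["ee_pos"][:2]@U,o["ft_force"])
q=L[(abs(L[...,1]-586)<25)&(L[...,2]>48)&(L[...,2]<80)&(L[...,0]>140)&(L[...,0]<260)]
h,e=np.histogram(q[:,0],30,(140,260)); print(list(zip(e.astype(int),h)))
cv2.imwrite("pics/w2.png",im["color"][180:330,250:450].repeat(3,0).repeat(3,1))
```

```text
tilt -0.0750 z60 59.7 nozzle_end -93.6 392
[559.82752742 274.95594653  50.5785965 ] 213.96449294534256 [-0.7646613   0.13520434  0.87994367]
[(np.int64(140), np.int64(182)), (np.int64(144), np.int64(189)), (np.int64(148), np.int64(177)), (np.int64(152), np.int64(188)), (np.int64(156), np.int64(61)), (np.int64(160), np.int64(142)), (np.int64(164), np.int64(361)), (np.int64(168), np.int64(381)), (np.int64(172), np.int64(368)), (np.int64(176), np.int64(378)), (np.int64(180), np.int64(369)), (np.int64(184), np.int64(368)), (np.int64(188), np.int64(373)), (np.int64(192), np.int64(379)), (np.int64(196), np.int64(369)), (np.int64(200), np.int64(338)), (np.int64(204), np.int64(207)), (np.int64(208), np.int64(133)), (np.int64(212), np.int64(0)), (np.int64(216), np.int64(0)), (np.int64(220), np.int64(0)), (np.int64(224), np.int64(0)), (np.int64(228), np.int64(0)), (np.int64(232), np.int64(0)), (np.int64(236), np.int64(0)), (np.int64(240), np.int64(0)), (np.int64(244), np.int64(0)), (np.int64(248), np.int64(0)), (np.int64(252), np.int64(0)), (np.int64(256), np.int64(0))]
```

View pics/w2.png

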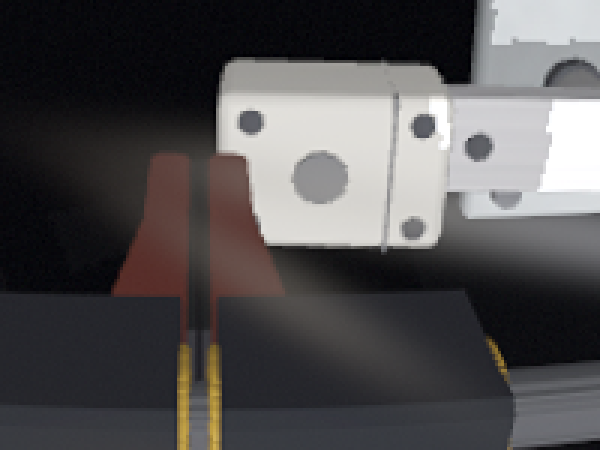

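The wrist crop shows the fingertip's right edge at crop column 247, apparently overlapping the housing edge at column 218. I'll check the depth there.

Run:
```python
from h import *
o=sensors.get_obs();im=imaging.get_image("wrist"); L=sx(wristworld(im,o))
for r in (155,160,170,200,230,260): print(r,[ (c,np.round(L[180+r//3,250+c//3],0).tolist()) for c in (160,180,210,222,235,242,260,290)])
```

```text
155 [(160, [226.0, 561.0, 1.0]), (180, [220.0, 561.0, 1.0]), (210, [212.0, 561.0, 0.0]), (222, [211.0, 597.0, 84.0]), (235, [208.0, 597.0, 83.0]), (242, [206.0, 590.0, 67.0]), (260, [203.0, 590.0, 67.0]), (290, [196.0, 590.0, 67.0])]
160 [(160, [222.0, 597.0, 86.0]), (180, [219.0, 597.0, 86.0]), (210, [213.0, 598.0, 87.0]), (222, [211.0, 597.0, 86.0]), (235, [208.0, 597.0, 86.0]), (242, [207.0, 598.0, 87.0]), (260, [203.0, 589.0, 67.0]), (290, [196.0, 589.0, 67.0])]
170 [(160, [222.0, 598.0, 92.0]), (180, [218.0, 598.0, 92.0]), (210, [213.0, 597.0, 91.0]), (222, [211.0, 598.0, 92.0]), (235, [209.0, 598.0, 92.0]), (242, [208.0, 597.0, 90.0]), (260, [203.0, 586.0, 66.0]), (290, [196.0, 587.0, 68.0])]
200 [(160, [222.0, 597.0, 103.0]), (180, [218.0, 598.0, 104.0]), (210, [213.0, 598.0, 104.0]), (222, [211.0, 596.0, 101.0]), (235, [209.0, 597.0, 103.0]), (242, [208.0, 597.0, 103.0]), (260, [202.0, 579.0, 67.0]), (290, [196.0, 579.0, 66.0])]
230 [(160, [221.0, 597.0, 113.0]), (180, [218.0, 597.0, 113.0]), (210, [213.0, 598.0, 115.0]), (222, [211.0, 598.0, 114.0]), (235, [209.0, 597.0, 114.0]), (242, [208.0, 598.0, 115.0]), (260, [206.0, 597.0, 113.0]), (290, [196.0, 573.0, 68.0])]
260 [(160, [221.0, 597.0, 124.0]), (180, [218.0, 598.0, 124.0]), (210, [213.0, 597.0, 123.0]), (222, [212.0, 597.0, 124.0]), (235, [210.0, 597.0, 123.0]), (242, [209.0, 597.0, 124.0]), (260, [206.0, 598.0, 124.0]), (290, [188.0, 526.0, 1.0])]
```

Run:
```python
from h import *
o=sensors.get_obs();print(o["ee_pos"])
for n in("side","top"):
    im=cam(n); W=world(im)
    d=np.linalg.norm(W[...,:2]-o["ee_pos"][:2],axis=-1)<22
    z=W[...,2][d&(W[...,2]>30)]; P=W[d&(W[...,2]>72)]
    c=im["color"]; m=d&(c[...,2]>c[...,0].astype(int)+30)&(W[...,2]>30)
    print(n,np.percentile(W[m][:,2],[0,1,5,50]) if m.any() else None, np.round(W[m][np.argsort(W[m][:,2])[:5]],0).tolist())
    print(np.histogram(z,20,(30,130))[0])
```

```text
[559.82792836 274.97494809  50.59291694]
side [ 66.61950698  84.45694895  86.04562497 106.77832395] [[568.0, 257.0, 67.0], [557.0, 283.0, 84.0], [565.0, 283.0, 84.0], [550.0, 282.0, 84.0], [548.0, 282.0, 85.0]]
[ 0  0 27 45 45 46 52 94  0  0  8 35 40 35 43 33 36 37 26  3]
top None []
[0 0 0 0 0 0 0 0 0 0 0 0 0 0 0 0 0 0 0 0]
```

The visible fingertips end near z 84 while the reported TCP is at z 50.6, so they are above the housing and have not touched it. I'll back off, go lower, and check again.

servo_tool(steps=[[[-0.0006,0.006,0],[0,0,0],-1],[[-0.0006,0.006,0],[0,0,0],-1],[[0,0,-0.007],[0,0,0],-1],[[0,0,-0.007],[0,0,0],-1],[[0,0,-0.007],[0,0,0],-1],[[0,0,-0.007],[0,0,0],-1],[[0,0,0],[0,0,0],-1],[[0,0,0],[0,0,0],-1]])

```text
t: 5.88
ee_pos: [558.1, 286.6, 21.6]
orientation: [3.136, 0.17, -0.002]
ft_force: [0.1, 0.2, 0.3]
width: 0.7
grasp_force: 0.0
```

Run:
```python
from h import *
o=sensors.get_obs();print(o["ee_pos"],o["ft_force"])
im=cam("side"); W=world(im); c=im["color"]
d=np.linalg.norm(W[...,:2]-o["ee_pos"][:2],axis=-1)<24
m=d&(c[...,2]>c[...,0].astype(int)+30)&(W[...,2]>20)
print(np.percentile(W[m][:,2],[0,1,5,50]))
cv2.imwrite("pics/s3.png",cv2.resize(c[180:290,250:360],None,fx=5,fy=5))
armstate()
```

```text
[558.05620909 286.5633485   21.61987188] [0.05670386 0.19538018 0.34513016]
[44.56578092 54.83542128 57.08321106 75.22040562]
tilt -0.0745 z60 59.8 nozzle_end -93.3 415
```

View pics/s3.png

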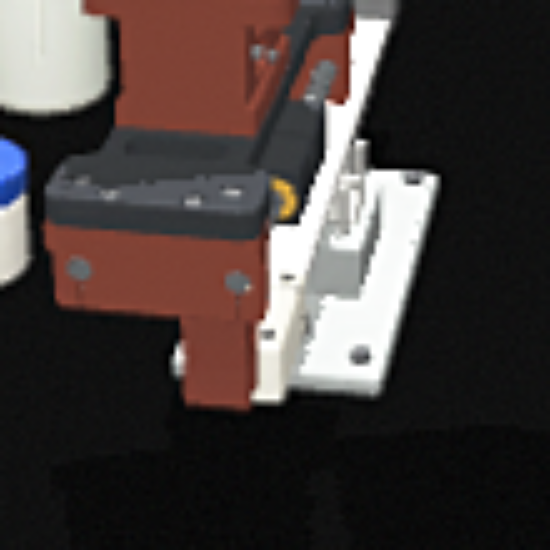

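The crop shows the fingers' lower end at (218,405) next to the housing. The visible tip is 33 mm above the reported TCP, as before, and I'll use that offset from now on.

servo_tool(steps=[[[0,0,-0.005],[0,0,0],-1],[[0.0001,-0.001,0],[0,0,0],-1],[[0.0001,-0.001,0],[0,0,0],-1],[[0.0001,-0.001,0],[0,0,0],-1],[[0.0001,-0.001,0],[0,0,0],-1],[[0.0001,-0.001,0],[0,0,0],-1],[[0.0001,-0.001,0],[0,0,0],-1],[[0.0001,-0.001,0],[0,0,0],-1]])

```text
t: 6.65
ee_pos: [559.4, 280.1, 17.7]
orientation: [-3.137, -0.17, -0.001]
ft_force: [-0.7, 3.4, 0.4]
width: 0.2
grasp_force: 1.2
```

servo_tool(steps=[[[0.0001,-0.001,0],[0,0,0],-1],[[0.0001,-0.001,0],[0,0,0],-1],[[0.0001,-0.001,0],[0,0,0],-1],[[0.0001,-0.001,0],[0,0,0],-1],[[0.0001,-0.001,0],[0,0,0],-1],[[0.0001,-0.001,0],[0,0,0],-1],[[0,0,0],[0,0,0],-1],[[0,0,0],[0,0,0],-1]])

```text
t: 7.32
ee_pos: [559.9, 273.8, 17.6]
orientation: [3.137, 0.17, -0.0]
ft_force: [-0.3, 1.8, 0.3]
width: 0.7
grasp_force: 0.9
```

Run:
```python
from h import *
armstate()
```

```text
tilt -0.0774 z60 60.1 nozzle_end -100.1 386
```

servo_tool(steps=[[[0.0002,-0.0015,0],[0,0,0],-1],[[0.0001,-0.0015,0],[0,0,0],-1],[[0.0002,-0.0015,0],[0,0,0],-1],[[0.0001,-0.0015,0],[0,0,0],-1],[[0.0002,-0.0015,0],[0,0,0],-1],[[0.0001,-0.0015,0],[0,0,0],-1],[[0.0002,-0.0015,0],[0,0,0],-1],[[0.0001,-0.0015,0],[0,0,0],-1]])

```text
t: 8.03
ee_pos: [561.3, 261.9, 17.7]
orientation: [-3.137, -0.17, -0.001]
ft_force: [-0.3, 3.0, 1.3]
width: 0.3
grasp_force: 1.9
```

servo_tool(steps=[[[0.0002,-0.0015,0],[0,0,0],-1],[[0.0001,-0.0015,0],[0,0,0],-1],[[0.0002,-0.0015,0],[0,0,0],-1],[[0.0001,-0.0015,0],[0,0,0],-1],[[0.0002,-0.0015,0],[0,0,0],-1],[[0,0,0],[0,0,0],-1],[[0,0,0],[0,0,0],-1],[[0,0,0],[0,0,0],-1]])

```text
t: 8.7
ee_pos: [561.4, 253.7, 17.1]
orientation: [3.136, 0.17, -0.002]
ft_force: [-0.3, -0.0, -0.0]
width: 0.3
grasp_force: 0.0
```

Run:
```python
from h import *
armstate()
```

```text
tilt -0.0676 z60 59.8 nozzle_end -120.2 320
```

servo_tool(steps=[[[0.0001,-0.001,0],[0,0,0],-1],[[0.0001,-0.001,0],[0,0,0],-1],[[0.0001,-0.001,0],[0,0,0],-1],[[0,-0.001,0],[0,0,0],-1],[[0,0,0],[0,0,0],-1],[[-0.0003,0.003,0],[0,0,0],-1],[[0,0,0],[0,0,0],-1],[[0,0,0],[0,0,0],-1]])

```text
t: 9.42
ee_pos: [561.8, 253.4, 17.5]
orientation: [3.137, 0.171, -0.0]
ft_force: [-0.3, 0.1, -0.4]
width: 0.4
grasp_force: 0.0
```

```bash
python3 -c "
from h import *
armstate()"
```

```text
tilt -0.0698 z60 59.7 nozzle_end -123.4 322
```

servo_tool(steps=[[[0.0002,-0.0015,0],[0,0,0],-1],[[0.0001,-0.0015,0],[0,0,0],-1],[[0.0001,-0.001,0],[0,0,0],-1],[[0.0001,-0.001,0],[0,0,0],-1],[[0.0001,-0.001,0],[0,0,0],-1],[[-0.0003,0.003,0],[0,0,0],-1],[[0,0,0],[0,0,0],-1],[[0,0,0],[0,0,0],-1]])

```text
t: 10.13
ee_pos: [562.1, 250.4, 17.5]
orientation: [3.137, 0.17, -0.0]
ft_force: [-0.6, -0.3, -0.4]
width: 0.5
grasp_force: 0.0
```

```bash
python3 -c "
from h import *
armstate()"
```

```text
tilt -0.0710 z60 59.7 nozzle_end -127.1 314
```

servo_tool(steps=[[[0.0002,-0.0015,0],[0,0,0],-1],[[0.0001,-0.0015,0],[0,0,0],-1],[[0.0001,-0.001,0],[0,0,0],-1],[[0.0001,-0.001,0],[0,0,0],-1],[[0.0001,-0.001,0],[0,0,0],-1],[[-0.0003,0.003,0],[0,0,0],-1],[[0,0,0],[0,0,0],-1],[[0,0,0],[0,0,0],-1]])

```text
t: 10.85
ee_pos: [562.4, 247.4, 17.5]
orientation: [3.137, 0.17, -0.0]
ft_force: [-0.8, -0.2, -0.2]
width: 0.4
grasp_force: 0.0
```

```bash
python3 -c "
from h import *
armstate()"
```

```text
tilt -0.0685 z60 59.7 nozzle_end -129.9 316
```

servo_tool(steps=[[[0.0002,-0.0015,0],[0,0,0],-1],[[0.0001,-0.0015,0],[0,0,0],-1],[[0.0001,-0.001,0],[0,0,0],-1],[[0.0001,-0.001,0],[0,0,0],-1],[[0.0001,-0.001,0],[0,0,0],-1],[[-0.0003,0.003,0],[0,0,0],-1],[[0,0,0],[0,0,0],-1],[[0,0,0],[0,0,0],-1]])

```text
t: 11.57
ee_pos: [562.7, 244.4, 17.5]
orientation: [3.137, 0.171, -0.0]
ft_force: [-0.1, 0.1, 0.5]
width: 0.7
grasp_force: 0.0
```

```bash
python3 -c "
from h import *
armstate()"
```

```text
tilt -0.0641 z60 59.7 nozzle_end -132.9 301
```

servo_tool(steps=[[[0.0002,-0.0015,0],[0,0,0],-1],[[0.0001,-0.0015,0],[0,0,0],-1],[[0.0001,-0.001,0],[0,0,0],-1],[[0.0001,-0.001,0],[0,0,0],-1],[[0.0001,-0.001,0],[0,0,0],-1],[[-0.0003,0.003,0],[0,0,0],-1],[[0,0,0],[0,0,0],-1],[[0,0,0],[0,0,0],-1]])

```text
t: 12.28
ee_pos: [563.0, 241.4, 17.5]
orientation: [3.137, 0.17, -0.0]
ft_force: [-0.9, 0.1, -1.0]
width: 0.6
grasp_force: 0.0
```

```bash
python3 -c "
from h import *
armstate()"
```

```text
tilt -0.0613 z60 60.0 nozzle_end -135.5 294
```

servo_tool(steps=[[[0.0002,-0.0015,0],[0,0,0],-1],[[0.0001,-0.0015,0],[0,0,0],-1],[[0.0001,-0.001,0],[0,0,0],-1],[[0.0001,-0.001,0],[0,0,0],-1],[[0.0001,-0.001,0],[0,0,0],-1],[[-0.0003,0.003,0],[0,0,0],-1],[[0,0,0],[0,0,0],-1],[[0,0,0],[0,0,0],-1]])

```text
t: 13.0
ee_pos: [563.3, 238.4, 17.5]
orientation: [3.137, 0.171, -0.0]
ft_force: [-0.4, -0.3, 1.1]
width: 0.3
grasp_force: 0.0
```

```bash
python3 -c "
from h import *
armstate()"
```

```text
tilt -0.0671 z60 59.8 nozzle_end -138.5 290
```

servo_tool(steps=[[[0.0002,-0.0015,0],[0,0,0],-1],[[0.0001,-0.0015,0],[0,0,0],-1],[[0.0001,-0.001,0],[0,0,0],-1],[[0.0001,-0.001,0],[0,0,0],-1],[[0.0001,-0.001,0],[0,0,0],-1],[[-0.0003,0.003,0],[0,0,0],-1],[[0,0,0],[0,0,0],-1],[[0,0,0],[0,0,0],-1]])

```text
t: 13.72
ee_pos: [563.6, 235.4, 17.5]
orientation: [3.137, 0.17, -0.0]
ft_force: [1.0, 0.2, 0.8]
width: 0.4
grasp_force: 0.0
```

```bash
python3 -c "
from h import *
armstate()"
```

```text
tilt -0.0638 z60 60.0 nozzle_end -141.5 283
```

servo_tool(steps=[[[0.0002,-0.0015,0],[0,0,0],-1],[[0.0001,-0.0015,0],[0,0,0],-1],[[0.0001,-0.001,0],[0,0,0],-1],[[0.0001,-0.001,0],[0,0,0],-1],[[0.0001,-0.001,0],[0,0,0],-1],[[-0.0003,0.003,0],[0,0,0],-1],[[0,0,0],[0,0,0],-1],[[0,0,0],[0,0,0],-1]])

```text
t: 14.43
ee_pos: [563.9, 232.4, 17.5]
orientation: [3.137, 0.17, -0.0]
ft_force: [-0.4, 0.1, 0.1]
width: 0.3
grasp_force: 0.0
```

```bash
python3 -c "
from h import *
armstate()"
```

```text
tilt -0.0658 z60 59.7 nozzle_end -143.9 276
```

servo_tool(steps=[[[0.0002,-0.0015,0],[0,0,0],-1],[[0.0001,-0.0015,0],[0,0,0],-1],[[0.0001,-0.001,0],[0,0,0],-1],[[0.0001,-0.001,0],[0,0,0],-1],[[0.0001,-0.001,0],[0,0,0],-1],[[-0.0003,0.003,0],[0,0,0],-1],[[0,0,0],[0,0,0],-1],[[0,0,0],[0,0,0],-1]])

```text
t: 15.15
ee_pos: [564.2, 229.4, 17.5]
orientation: [3.137, 0.17, -0.0]
ft_force: [-0.3, -0.4, -0.2]
width: 0.7
grasp_force: 0.0
```

```bash
python3 -c "
from h import *
armstate()"
```

```text
tilt -0.0586 z60 59.9 nozzle_end -147.6 266
```

servo_tool(steps=[[[0.0002,-0.0015,0],[0,0,0],-1],[[0.0001,-0.0015,0],[0,0,0],-1],[[0.0001,-0.001,0],[0,0,0],-1],[[0.0001,-0.001,0],[0,0,0],-1],[[0.0001,-0.001,0],[0,0,0],-1],[[-0.0003,0.003,0],[0,0,0],-1],[[0,0,0],[0,0,0],-1],[[0,0,0],[0,0,0],-1]])

```text
t: 15.87
ee_pos: [564.5, 226.4, 17.5]
orientation: [3.137, 0.17, -0.0]
ft_force: [0.1, 0.1, -0.4]
width: 0.4
grasp_force: 0.0
```

```bash
python3 -c "
from h import *
armstate()"
```

```text
tilt -0.0236 z60 60.1 nozzle_end -152.2 257
```

servo_tool(steps=[[[-0.0003,0.003,0],[0,0,0],-1],[[0,0,0],[0,0,0],-1],[[0,0,0],[0,0,0],-1],[[0,0,0],[0,0,0],-1],[[0,0,0],[0,0,0],-1],[[0,0,0],[0,0,0],-1],[[0,0,0],[0,0,0],-1],[[0,0,0],[0,0,0],-1]])

```text
t: 16.58
ee_pos: [564.3, 229.4, 17.6]
orientation: [3.137, 0.17, -0.0]
ft_force: [0.3, -0.1, -0.0]
width: 0.5
grasp_force: 0.0
```

```bash
python3 -c "
from h import *
armstate()"
```

```text
tilt 0.0057 z60 60.5 nozzle_end -152.2 257
```

servo_tool(steps=[[[0,0,0],[0,0,0],-1],[[0,0,0],[0,0,0],-1],[[0,0,0],[0,0,0],-1],[[0,0,0],[0,0,0],-1],[[0,0,0],[0,0,0],-1],[[0,0,0],[0,0,0],-1],[[0,0,0],[0,0,0],-1],[[0,0,0],[0,0,0],-1]])

```text
t: 17.3
ee_pos: [564.3, 229.4, 17.6]
orientation: [-3.137, -0.17, 0.0]
ft_force: [-0.0, 0.5, -0.9]
width: 0.6
grasp_force: 0.0
```

```bash
python3 -c "
from h import *
armstate();armstate()"
```

```text
tilt 0.0104 z60 60.4 nozzle_end -152.3 266
tilt 0.0100 z60 60.4 nozzle_end -152.2 259
```

The arm now rests level and free of the robot. I'll lift away and go to the larger clip.

servo_tool(steps=[[[-0.0015,0.015,0],[0,0,0],-1],[[0,0.005,0.03],[0,0,0],-1],[[0,0,0.04],[0,0,0],-1],[[0,0,0.04],[0,0,0],-1],[[-0.001,-0.005,0.033],[0,0,4],0],[[-0.008,-0.021,0],[0,0,4.5],0],[[-0.008,-0.021,0],[0,0,4.5],0],[[-0.008,-0.021,0],[0,0,4.5],0]])

```text
t: 18.07
ee_pos: [537.9, 182.0, 161.7]
orientation: [-3.073, -0.653, -0.003]
ft_force: [-0.1, -0.5, -0.8]
width: 23.5
grasp_force: 0.0
```

servo_tool(steps=[[[-0.009,-0.024,0],[0,0,4.5],0],[[-0.009,-0.024,0],[0,0,4.5],0],[[-0.009,-0.024,0],[0,0,4.5],0],[[-0.009,-0.024,0],[0,0,4.5],0],[[-0.009,-0.024,0],[0,0,4.5],0],[[-0.009,-0.024,0],[0,0,4.5],0],[[-0.009,-0.024,0],[0,0,4.5],0],[[-0.009,-0.024,0],[0,0,4.5],0]])

```text
t: 18.73
ee_pos: [465.6, -10.9, 160.8]
orientation: [2.721, 1.57, 0.001]
ft_force: [-0.1, -0.2, -0.6]
width: 43.6
grasp_force: 0.0
```

servo_tool(steps=[[[-0.009,-0.021,0],[0,0,4.5],0],[[-0.009,-0.021,0],[0,0,4.5],0],[[-0.009,-0.02,0],[0,0,4.5],0],[[-0.007,-0.02,0],[0,0,4.5],0],[[0,0,0],[0,0,0],0],[[0,0,0],[0,0,0],0],[[0,0,0],[0,0,0],0],[[0,0,0],[0,0,0],0]])

```text
t: 19.4
ee_pos: [432.3, -91.7, 160.7]
orientation: [2.447, 1.97, 0.001]
ft_force: [0.1, -0.3, -0.4]
width: 43.9
grasp_force: 0.0
```

Run:
```python
from h import *
armstate()
o=sensors.get_obs();im=imaging.get_image("wrist"); W=wristworld(im,o); print(o["ee_pos"],o["orientation"],o["width"])
cv2.imwrite("pics/w5.png",im["color"]); np.savez("w5.npz",W=W)
d=np.linalg.norm(W[...,:2]-[430,-95],axis=-1)<32
for lo,hi,n in((4,30,"clip"),(12,30,"saddle"),(34,50,"lug")):
    q=W[d&(W[...,2]>lo)&(W[...,2]<hi)]
    if len(q)<4: print(n,len(q)); continue
    r=cv2.minAreaRect(q[:,:2].astype(np.float32)); print(n,len(q),q.mean(0).round(1),r,np.percentile(q[:,2],[2,50,98]).round(1))
c=im["color"];m=d&(W[...,2]>4); ys,xs=np.where(m); print("px",xs.min(),xs.max(),ys.min(),ys.max())
```

```text
tilt 0.0068 z60 60.3 nozzle_end -152.0 305
[432.3041923  -91.67996822 160.62406062] [2.44621763e+00 1.97107584e+00 3.76693251e-04] 43.802160573107486
clip 304 [428.8 -93.4  13.7] ((428.5313720703125, -93.0826187133789), (19.168916702270508, 35.96900177001953), 71.49347686767578) [ 7.1 13.2 26.1]
saddle 276 [429.1 -93.5  14.2] ((428.9283142089844, -93.31596374511719), (19.22270393371582, 33.873687744140625), 72.44853973388672) [12.2 13.3 26.2]
lug 216 [428.8 -93.4  42.5] ((428.64849853515625, -94.2816162109375), (21.860445022583008, 10.179961204528809), 74.0593032836914) [35.7 43.1 44.5]
px 225 397 171 399
```

View pics/w5.png

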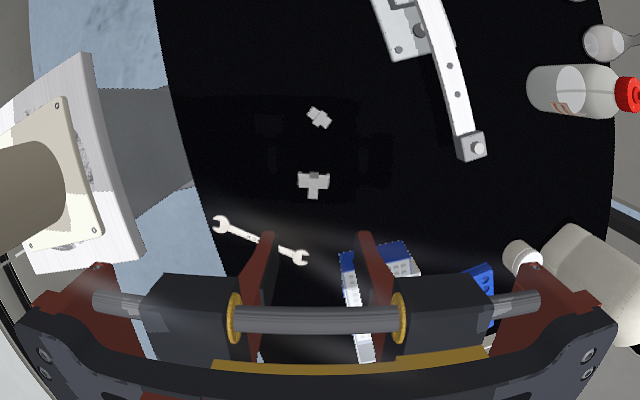

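The wrist view shows the larger clip upright at (313,185), with its lug near (428.7,-94.3) and turned about 4° from the tool. The bar is still level. I'll align, descend partway, and check.

servo_tool(steps=[[[-0.0036,-0.0024,0],[0,0,-4],0],[[0,0,-0.035],[0,0,0],0],[[0,0,-0.035],[0,0,0],0],[[0,0,-0.035],[0,0,0],0],[[0,0,-0.03],[0,0,0],0],[[0,0,-0.01],[0,0,0],0],[[0,0,0],[0,0,0],0],[[0,0,0],[0,0,0],0]])

```text
t: 20.17
ee_pos: [428.5, -94.7, 15.8]
orientation: [-2.513, -1.884, 0.001]
ft_force: [0.4, -0.5, 0.0]
width: 43.9
grasp_force: 0.0
```

Run:
```python
from h import *
o=sensors.get_obs();im=imaging.get_image("wrist"); W=wristworld(im,o); print(o["ee_pos"],o["orientation"],o["width"],o["ft_force"])
cv2.imwrite("pics/w6.png",im["color"]); 
c=im["color"].astype(int); red=(c[...,2]>c[...,0]+25)&(c[...,2]<180)
d=np.linalg.norm(W[...,:2]-o["ee_pos"][:2],axis=-1)<60
f=W[d&red]; print("finger z",np.percentile(f[:,2],[0,1,3,50]), f[np.argsort(f[:,2])[:6]].round(0).tolist())
q=W[(np.linalg.norm(W[...,:2]-[428.7,-94],axis=-1)<32)&~red&(W[...,2]>34)&(W[...,2]<47)]
r=cv2.minAreaRect(q[:,:2].astype(np.float32)); print("lug",len(q),r)
# finger pixels left/right tip y extents
t=f[f[:,2]<np.percentile(f[:,2],1)+15]; R=Rotation.from_rotvec(o["orientation"]).inv().apply(t-o["ee_pos"]); print("tips toolframe",np.percentile(R[R[:,1]<0],[2,50,98],axis=0).round(1).tolist(),np.percentile(R[R[:,1]>0],[2,50,98],axis=0).round(1).tolist())
```

```text
[428.45006166 -94.67668331  15.8165622 ] [-2.51305515e+00 -1.88426021e+00  7.19975254e-04] 43.86552707026328 [ 3.55710712e-01 -4.79454387e-01  1.15287874e-04]
finger z [ -0.29578023  52.14884232  59.78371511 146.97894363] [[465.0, -117.0, -0.0], [371.0, -110.0, 0.0], [383.0, -97.0, 0.0], [383.0, -97.0, 0.0], [384.0, -95.0, 0.0], [374.0, -107.0, 1.0]]
lug 660 ((428.2891540527344, -95.21033477783203), (23.542516708374023, 9.811203002929688), 73.90115356445312)
tips toolframe [[-11.4, -41.5, -51.2], [12.6, -27.0, -43.1], [13.3, -23.4, 12.4]] [[11.7, 23.4, -51.0], [12.6, 26.7, -42.9], [13.3, 30.6, -32.8]]
```

servo_tool(steps=[[[0,0,-0.01],[0,0,0],0],[[0,0,-0.01],[0,0,0],0],[[0,0,-0.006],[0,0,0],0],[[0,0,-0.002],[0,0,0],0],[[0,0,0],[0,0,0],0],[[0,0,0],[0,0,0],-1],[[0,0,0],[0,0,0],-1],[[0,0,0],[0,0,0],-1]])

```text
t: 20.88
ee_pos: [428.4, -95.0, -12.2]
orientation: [2.514, 1.884, 0.0]
ft_force: [-0.0, 1.3, 0.2]
width: 27.3
grasp_force: 0.0
```

servo_tool(steps=[[[0,0,0],[0,0,0],-1],[[0,0,0],[0,0,0],-1],[[0,0,0],[0,0,0],-1],[[0,0,0],[0,0,0],-1],[[0,0,0],[0,0,0],-1],[[0,0,0.005],[0,0,0],-1],[[0,0,0.015],[0,0,0],-1],[[0,0,0.02],[0,0,0],-1]])

```text
t: 21.55
ee_pos: [426.9, -94.6, 27.3]
orientation: [-2.512, -1.883, 0.003]
ft_force: [0.1, 0.5, -0.2]
width: 9.6
grasp_force: 30.0
```

Run:
```python
from h import *
armstate()
o=sensors.get_obs();im=imaging.get_image("wrist"); W=wristworld(im,o); print(o["ee_pos"],o["width"],o["grasp_force"])
cv2.imwrite("pics/w7.png",im["color"][120:320,200:440].repeat(3,0).repeat(3,1))
```

```text
tilt 0.0020 z60 60.3 nozzle_end -151.6 301
[429.31102176 -95.2011699   30.60801664] 9.847295540320511 29.999982372955856
```

View pics/w7.png

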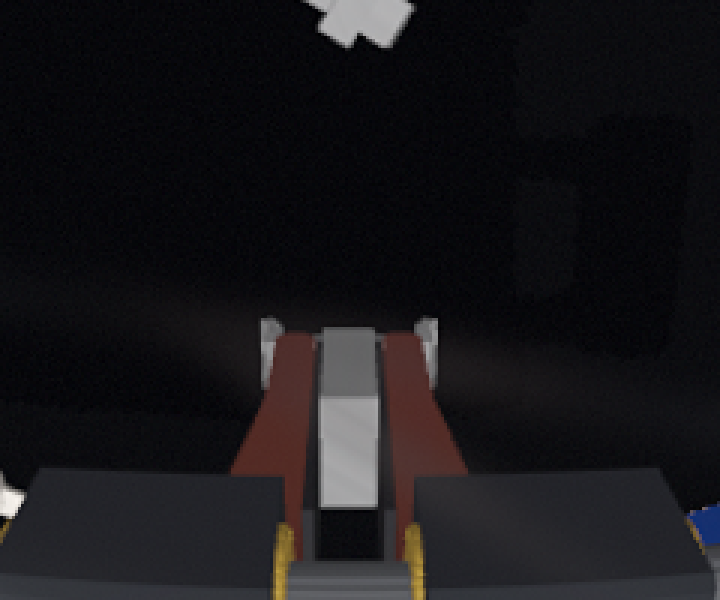

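The crop shows the lug held squarely between the fingers at (348,430), with the clip's legs visible on both sides. The bar is still level. I'll carry the clip to a hover above the edge.

servo_tool(steps=[[[0,0,0.03],[0,0,0],-1],[[0.008,0.012,0.02],[0,0,2],-1],[[0.018,0.026,0],[0,0,3],-1],[[0.023,0.032,0],[0,0,3.4],-1],[[0.023,0.032,0],[0,0,3.4],-1],[[0.023,0.032,0],[0,0,3.4],-1],[[0.023,0.032,0],[0,0,3.4],-1],[[0.017,0.024,0],[0,0,2.8],-1]])

```text
t: 22.32
ee_pos: [564.7, 97.7, 77.1]
orientation: [2.115, 2.322, 0.001]
ft_force: [0.4, -0.4, -0.9]
width: 9.6
grasp_force: 30.0
```

servo_tool(steps=[[[0.009,0.012,0],[0,0,1],-1],[[0.005,0.006,0],[0,0,0],-1],[[0,0,0],[0,0,0],-1],[[0,0,0],[0,0,0],-1],[[0,0,0],[0,0,0],-1],[[0,0,0],[0,0,0],-1],[[0,0,0],[0,0,0],-1],[[0,0,0],[0,0,0],-1]])

```text
t: 22.98
ee_pos: [576.9, 112.2, 77.7]
orientation: [2.101, 2.335, -0.0]
ft_force: [0.9, -0.2, 0.1]
width: 9.8
grasp_force: 30.0
```

Run:
```python
from h import *
o=sensors.get_obs();im=imaging.get_image("wrist"); W=wristworld(im,o); L=sx(W)/.99927; L[...,2]=W[...,2]
print(o["ee_pos"],o["orientation"],(o["ee_pos"][:2]@U)/.99927,(o["ee_pos"][:2]@V)/.99927)
cv2.imwrite("pics/w8.png",im["color"])
bar=L[(L[...,2]>54)&(L[...,2]<66)&(abs(L[...,1]-586)<22)]
for s0 in range(-100,140,20):
    b=bar[abs(bar[:,0]-s0)<8]
    if len(b)>40: 
        t=b[abs(b[:,2]-np.median(b[:,2]))<2.5]; print(s0,len(b),np.percentile(t[:,1],[2,98]).round(1),np.median(b[:,2]).round(1))
p=L[(L[...,2]>5)&(L[...,2]<15)&(abs(L[...,0]-51)<120)&(abs(L[...,1]-586)<60)]
print("plate",len(p),np.percentile(p,[.5,99.5],axis=0).round(1).tolist())
R=Rotation.from_rotvec(o["orientation"]).inv().apply((W-o["ee_pos"]).reshape(-1,3))
c=im["color"].reshape(-1,3).astype(int); g=(abs(c[:,2]-c[:,0])<20)&(abs(R[:,1])<22)&(abs(R[:,0])<16)
lug=R[g&(R[:,2]>-60)&(R[:,2]<-15)]
print("clip tool",len(lug),np.percentile(lug,[1,50,99],axis=0).round(1).tolist())
top=lug[lug[:,2]<np.percentile(lug[:,2],5)+3]; print("top",np.percentile(top,[1,50,99],axis=0).round(1).tolist())
im,W=armstate()
im=cam("side"); cv2.imwrite("pics/s8.png",cv2.resize(im["color"][150:270,260:380],None,fx=5,fy=5))
```

```text
[576.9337839  112.24311975  77.73441384] [ 2.10139024e+00  2.33532183e+00 -1.54403280e-04] 50.45150954275948 585.7975841246858
-100 212 [574.6 597.8] 59.5
-80 303 [575.  598.3] 59.7
-60 109 [575.3 598. ] 59.7
-20 304 [578.7 593.8] 59.9
40 249 [574.4 598.9] 60.0
60 703 [574.7 598.5] 60.1
80 773 [575.  598.4] 60.3
100 418 [575.2 598.8] 60.4
plate 6229 [[-25.4, 543.6, 7.5], [138.0, 627.2, 14.5]]
clip tool 1815 [[-10.8, -16.6, -58.5], [10.3, -0.0, -50.4], [13.1, 17.4, -15.5]]
top [[-11.3, -10.6, -59.2], [2.0, -0.0, -55.4], [12.8, 6.5, -53.5]]Traceback (most recent call last):
  File "<stdin>", line 17, in <module>
  File "h.py", line 29, in armstate
    p=np.polyfit(bar[:,0],bar[:,2],1); r=bar[:,2]-np.polyval(p,bar[:,0]); bar=bar[abs(r)<4]; p=np.polyfit(bar[:,0],bar[:,2],1)
    raise TypeError("expected non-empty vector for x")
TypeError: expected non-empty vector for x
```

servo_tool(steps=[[[0.0005,0,-0.008],[0,0,0],-1],[[0,0,-0.008],[0,0,0],-1],[[0,0,-0.006],[0,0,0],-1],[[0,0,-0.003],[0,0,0],-1],[[0,0,-0.001],[0,0,0],-1],[[0,0,-0.001],[0,0,0],-1],[[0,0,0],[0,0,0],-1],[[0,0,0],[0,0,0],-1]])

```text
t: 23.75
ee_pos: [577.9, 113.1, 50.7]
orientation: [2.1, 2.337, 0.0]
ft_force: [-0.1, 0.4, 0.2]
width: 10.2
grasp_force: 30.0
```

servo_tool(steps=[[[0,0,-0.001],[0,0,0],-1],[[0,0,-0.001],[0,0,0],-1],[[0,0,-0.001],[0,0,0],-1],[[0,0,-0.001],[0,0,0],-1],[[0,0,-0.001],[0,0,0],-1],[[0,0,0],[0,0,0],-1],[[0,0,0],[0,0,0],-1],[[0,0,0],[0,0,0],-1]])

```text
t: 24.42
ee_pos: [577.7, 113.0, 45.6]
orientation: [2.1, 2.337, -0.0]
ft_force: [0.1, 0.8, -0.5]
width: 10.1
grasp_force: 30.0
```

Run:
```python
from h import *
o=sensors.get_obs();print(o["ee_pos"],o["ft_force"],o["width"])
im=cam("side"); cv2.imwrite("pics/s8.png",cv2.resize(im["color"][130:270,240:380],None,fx=4,fy=4))
```

```text
[577.71384504 113.0310761   45.5838574 ] [ 0.07313094  0.81771385 -0.52952056] 10.050146461797643
```

View pics/s8.png

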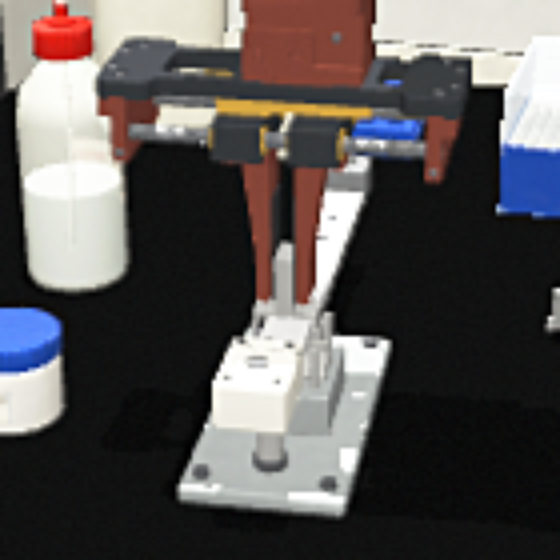

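The crop shows the clip astride the bar at (285,290), just above its seat, between the pins and with the bar level. I'll do the final descent slowly.

servo_tool(steps=[[[0,-0.001,-0.0007],[0,0,0],-1],[[0,0,-0.0007],[0,0,0],-1],[[0,0,-0.0007],[0,0,0],-1],[[0,0,-0.0007],[0,0,0],-1],[[0,0,-0.0007],[0,0,0],-1],[[0,0,-0.0007],[0,0,0],-1],[[0,0,-0.0007],[0,0,0],-1],[[0,0,-0.0005],[0,0,0],-1]])

```text
t: 25.13
ee_pos: [577.6, 112.1, 40.1]
orientation: [-2.1, -2.337, 0.0]
ft_force: [0.1, 0.7, -0.2]
width: 10.0
grasp_force: 30.0
```

servo_tool(steps=[[[0,0,-0.0003],[0,0,0],-1],[[0,0,-0.0003],[0,0,0],-1],[[0,0,-0.0003],[0,0,0],-1],[[0,0,0],[0,0,0],-1],[[0,0,0],[0,0,0],-1],[[0,0,0],[0,0,0],-1],[[0,0,0],[0,0,0],-1],[[0,0,0],[0,0,0],-1]])

```text
t: 25.8
ee_pos: [577.7, 112.1, 39.3]
orientation: [2.1, 2.337, 0.0]
ft_force: [0.8, 0.8, -0.1]
width: 9.7
grasp_force: 30.0
```

Run:
```python
from h import *
o=sensors.get_obs();print(o["ee_pos"],o["ft_force"],o["width"])
o=sensors.get_obs();im=imaging.get_image("wrist"); W=wristworld(im,o); L=sx(W)/.99927; L[...,2]=W[...,2]
q=L[(abs(L[...,1]-586.5)<10)&(L[...,2]>54)&(L[...,2]<78)]
for lo in(-100,-60,65,75,85,95): 
    b=q[(abs(q[:,0]-lo)<5)][:,2]; print(lo,len(b),np.median(b) if len(b) else 0)
g=L[(abs(abs(L[...,1]-586.5)-16)<4)&(L[...,2]>50)&(abs(L[...,0]-52)<14)]; print(len(g),np.percentile(g,[1,25,50,75,99],axis=0).round(1).tolist())
```

```text
[577.74148354 112.05602751  39.30070464] [ 0.75675114  0.78236917 -0.14890816] 9.738366338625895
-100 0 0
-60 121 60.145016724167846
65 758 60.626385505156094
75 538 60.25306665777636
85 565 60.29233729040287
95 587 60.37080940071566
774 [[44.4, 568.1, 52.1], [58.0, 572.9, 64.7], [62.5, 598.9, 102.0], [62.8, 601.0, 115.3], [63.5, 605.7, 122.3]]
```

servo_tool(steps=[[[0,0,-0.0002],[0,0,0],-1],[[0,0,-0.0002],[0,0,0],-1],[[0,0,-0.0002],[0,0,0],-1],[[0,0,0],[0,0,0],-1],[[0,0,0],[0,0,0],-1],[[0,0,0],[0,0,0],-1],[[0,0,0],[0,0,0],-1],[[0,0,0],[0,0,0],-1]])

```text
t: 26.52
ee_pos: [577.7, 112.1, 38.8]
orientation: [2.1, 2.337, 0.0]
ft_force: [-1.7, 0.4, 2.9]
width: 9.8
grasp_force: 30.0
```

It has touched the seat at about 3 N. I'll release it and lift away.

servo_tool(steps=[[[0,0,0],[0,0,0],-0.7],[[0,0,0],[0,0,0],-0.6],[[0,0,0],[0,0,0],-0.4],[[0,0,0],[0,0,0],-0.4],[[0,0,0],[0,0,0],-0.4],[[0,0,0],[0,0,0],-0.4],[[0,0,0],[0,0,0],-0.4],[[0,0,0],[0,0,0],-0.4]])

```text
t: 27.18
ee_pos: [577.7, 112.1, 38.7]
orientation: [2.1, 2.337, 0.0]
ft_force: [-0.1, -0.1, 0.2]
width: 26.3
grasp_force: 0.0
```

servo_tool(steps=[[[0,0,0.005],[0,0,0],-0.4],[[0,0,0.01],[0,0,0],-0.4],[[0,0,0.02],[0,0,0],-0.4],[[0,0,0.03],[0,0,0],-0.4],[[0,0,0.03],[0,0,0],-0.4],[[0,0,0.03],[0,0,0],-0.4],[[0,0,0],[0,0,0],-0.4],[[0,0,0],[0,0,0],-0.4]])

```text
t: 27.85
ee_pos: [579.2, 112.3, 166.5]
orientation: [2.098, 2.334, 0.006]
ft_force: [-0.2, 0.3, -0.3]
width: 26.6
grasp_force: 0.0
```

Run:
```python
from h import *
o=sensors.get_obs();im=imaging.get_image("wrist"); W=wristworld(im,o); L=sx(W)/.99927; L[...,2]=W[...,2]
print(o["ee_pos"],o["ft_force"],o["width"])
q=L[(abs(L[...,1]-586.5)<9)&(L[...,2]>50)&(L[...,2]<75)]
for s in(-100,-60,-20,20,40,51,62,80,100,120):
    b=q[(abs(q[:,0]-s)<4)][:,2]; print(s,len(b),np.median(b).round(2) if len(b) else 0)
for lo,hi in((86,100),(60,67)):
    g=L[(abs(L[...,1]-586.5)<19)&(L[...,2]>lo)&(L[...,2]<hi)&(abs(L[...,0]-51)<(14 if lo>80 else 11))]; print(lo,len(g),np.percentile(g,[2,50,98],axis=0).round(1).tolist())
    if lo>80: print(cv2.minAreaRect(g[:,:2].astype(np.float32)))
c=im["color"]; cv2.imwrite("pics/w9.png",c[50:320,150:490].repeat(2,0).repeat(2,1))
```

```text
[579.24042676 112.34273986 166.54252226] [-0.23168664  0.33669542 -0.29576824] 26.584221188136723
-100 15 60.18
-60 91 60.05
-20 105 60.11
20 128 60.04
40 43 60.19
51 56 64.25
62 150 60.43
80 145 60.38
100 103 60.32
120 0 0
86 282 [[39.2, 582.6, 88.3], [51.1, 587.1, 94.2], [61.2, 591.7, 95.6]]
((50.002235412597656, 587.0903930664062), (9.159369468688965, 22.637155532836914), 89.99857330322266)
60 402 [[41.4, 571.1, 60.2], [51.7, 587.1, 64.0], [61.1, 603.0, 65.6]]
```

View pics/w9.png

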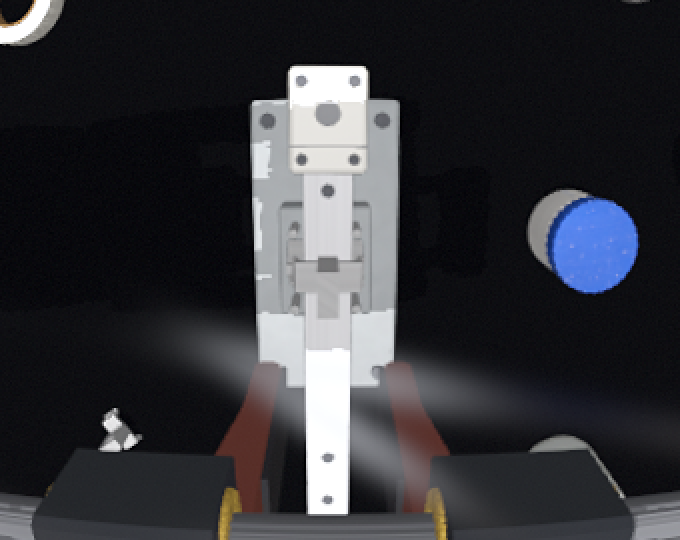

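The wrist view shows the clip seated astride the bar at (328,278), centred between the guide pins. The bar top reads 60 mm along its whole length and the lug top is at 94 mm. I'll let it settle, check once more, and hand in.

servo_tool(steps=[[[0,0,0.02],[0,0,0],-0.4],[[0,0,0],[0,0,0],-0.4],[[0,0,0],[0,0,0],-0.4],[[0,0,0],[0,0,0],-0.4],[[0,0,0],[0,0,0],-0.4],[[0,0,0],[0,0,0],-0.4],[[0,0,0],[0,0,0],-0.4],[[0,0,0],[0,0,0],-0.4]])

```text
t: 28.57
ee_pos: [577.5, 112.0, 183.2]
orientation: [-2.1, -2.336, 0.001]
ft_force: [0.3, 0.4, -0.2]
width: 26.2
grasp_force: 0.0
```

servo_tool(steps=[[[0,0,0],[0,0,0],-0.4],[[0,0,0],[0,0,0],-0.4],[[0,0,0],[0,0,0],-0.4],[[0,0,0],[0,0,0],-0.4],[[0,0,0],[0,0,0],-0.4],[[0,0,0],[0,0,0],-0.4],[[0,0,0],[0,0,0],-0.4],[[0,0,0],[0,0,0],-0.4]])

```text
t: 29.23
ee_pos: [577.7, 112.1, 183.7]
orientation: [-2.1, -2.337, -0.0]
ft_force: [-0.1, -0.3, -0.1]
width: 26.3
grasp_force: 0.0
```

Run:
```python
from h import *
o=sensors.get_obs();im=imaging.get_image("wrist"); W=wristworld(im,o); L=sx(W)/.99927; L[...,2]=W[...,2]
q=L[(abs(L[...,1]-586.5)<9)&(L[...,2]>50)&(L[...,2]<63)&(abs(L[...,0]-51)>12)&(L[...,0]>-110)&(L[...,0]<100)]
t=np.polyfit(q[:,0],q[:,2],1)[0]; print("tilt",t)
if abs(t)<0.02: print(close_job())
```

```text
tilt 0.002266666763008669
the job is handed in; nothing more can be done
None
```

I handed the job in at about 29 s: the swing arm is balanced level on the knife edge (measured tilt about 0.002 rad), with the larger clip seated astride the bar within about 1 mm of the edge and the robot clear; no verdict came back.

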